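Set the load box dial by clicks and brake it

TASK

Press the yellow button on the black load box so that the red brake lever springs fully back, then push the dial's orange peg counter-clockwise all the way to its stop. From the stop turn the dial clockwise exactly five clicks, never past the fifth, and finally push the red lever until it has caught in its second notch. Leave the small trim knob, the jar and the other things on the bench as they are.

Things in the scene. Friction and masses are not known exactly. Their poses are not given: they have to be found in the camera images.
- tester: the load box: black chassis fixed to the bench, 240 mm (its x) by 360 mm (its y) by 70 mm high, origin under its centre, z up; its x points away from the robot when its yaw is 0. All controls are on its flat top, 70 mm above the bench: in the box's x, y the dial's axis is at (0, -90) mm, the lever's pivot at (50, 70) mm, the release button at (75, -5) mm
- dial_axis (a point): point on the dial's vertical axis, at the height of the middle of the peg (104 mm above the bench). The dial is a grey disc of 48 mm radius, its top 84 mm above the bench. Ten ticks on the panel round it, 59 mm from the axis and 30 degrees apart, mark its notches; the red tick is zero
- dial_peg (a point): centre of the dial's upright orange finger peg, 14 mm across, standing from 84 to 124 mm above the bench, 36 mm from the dial's axis; pushing it sideways turns the dial. A white line beside it points to the ticks. At zero the peg lies in the direction 135 degrees (counter-clockwise from the box's x, seen from above); it moves clockwise from there
- dial (a joint): angle of the dial in rad: 0 at the counter-clockwise stop, growing clockwise seen from above, up to 4.71. It clicks into a notch every 0.524 rad (30 degrees), so five clicks is 2.618. With the brake off it drops into the nearest notch by itself and pushing it over to the next takes some 3 N at the peg; with the brake on it is held firmly
- lever_pivot (a point): point on the brake lever's vertical pivot, at the height of the middle of its handle (112 mm above the bench)
- lever_handle (a point): centre of the upright red handle at the end of the aluminium brake lever, 14 mm across, standing from 90 to 134 mm above the bench, 90 mm from the pivot. The lever bar is 16 mm wide, 80 to 90 mm above the bench. Push the handle sideways from above
- lever (a joint): angle of the brake lever in rad: 0 released (a spring returns it there), growing counter-clockwise seen from above to 1.0. A ratchet catches it at 0.30, 0.60 and 0.90 (first, second, third notch), starting in the second or third; it cannot go back until the release button is pressed. At 0 the handle lies 151 degrees counter-clockwise from the box's x. Pushing takes up to 10 N at the handle
- button_top (a point): centre of the top face of the yellow release button, 26 mm across, which stands 16 mm proud of the panel (86 mm above the bench); press it straight down
- release (a joint): travel of the release button in m: 0 up, 0.008 fully pressed (about 6 N); the lever is let go from about 0.006 and takes half a second to spring back; keep the button down meanwhile, for it catches the lever again if let up early. It springs up by itself
- trim_mark (a point): end of the white mark on the small black trim knob (26 mm across, 38 mm tall) on the near edge of the panel at (-93, 0) mm of the box; must not be turned
- jar: a small closed screw jar, 36 mm across and 42 mm tall, standing on a corner of the load box; origin under its centre; leave it where it is
- driver: a green-handled screwdriver lying on the bench left of the box; leave it where it is
- pliers: green-and-black pliers lying on the bench right of the box; leave it where it is
- heatsink: a loose finned aluminium heatsink, 90 x 50 x 32 mm, on the bench right of the box; leave it where it is
- choke: a copper-wound choke, 50 x 45 x 40 mm, on the bench left of the box; leave it where it is
- board: a small green circuit board, 100 x 70 mm, on the bench left of the box; leave it where it is

How it is judged:
By the outcome, as a careful person would: the job done as asked, in the order asked, and still so for the second after the job is handed in, with the robot touching nothing.
It also fails if it takes over 69 s, if anything falls off the work surface, if the arm or the gripper's body presses on something with over 40 N, if the wrist force passes 120 N, or if a joint passes its speed limit or range.

ROBOT

A 6-joint arm with a two-finger parallel gripper is mounted at the origin on the work surface. World frame = base frame: x ahead of the robot, y to its left, z up, the work surface at z = 0. Lengths are in mm, angles in rad, forces in N, time in s.
With the tool pointing down it reaches from about 425 to 925 mm from the base axis. Payload 12.5 kg.
Tool frame: the origin (TCP) lies midway between the tips of the shut fingers; the grasp point (between the pads) lies 19 mm behind it (robot.tcp_to_grasp is the distance from the TCP to the grasp point, in mm); z points along the fingers, y is the line along which they close (so a half turn about z gives the same grasp; the last joint's range is limited). The gripper opens to 85 mm and grips with 20 to 120 N. Pads are 22 mm wide; open, the fingers measure 114 mm over their backs; the gripper's body (76 mm by 85 mm) begins 54 mm behind the grasp point. The pads swing forward as they close: fully open they stand 13 mm farther back than shut.
Start: joints at [1.018, 0.491, 1.559, -0, 1.092, -0.106], TCP at [270.037, 563.671, 231.327] pointing down, gripper open.
Joint ranges: [-3.1, 3.1], [-0.84, 2.19], [0.05, 2.79], [-1.13, 4.28], [0.06, 2.93], [-2.69, 2.69]. Speed limits (rad/s): [2.22, 2.22, 2.79, 3.14, 3.14, 3.14].

INTERFACE

Orientations are given as a unit quaternion [w, x, y, z].
In Python, from workcell import robot gives the robot as it stands.
- The arm moves only by the tool apply_moves, never from a script. Its argument "steps" is a list of rows, each a list of 5 numbers: the gripper command: -1 is shut, 1 is fully open, values between are in proportion, then the shift along the tool's x, y, z each as a share of 0.2 m, from -1 to 1, then the turn about the tool's z as a share of 45 degrees, from -1 to 1. A call has exactly 8 rows; each row is the pose to reach, as a shift and turn from the pose commanded when the call began, along the tool's axes at that moment; what a row does not reach only later rows make up. A row lasts 1/12 s, in which the tool goes at most 41.7 mm and 7.16 degrees, less where a joint would pass 70% of its speed; a pose out of reach is approached as far as the arm can. A call with a number of a shift or a turn outside -1 to 1 is refused whole. A call with a gripper value outside its range is refused whole. The fingers move at their own pace and stop on an object; "grip_force" is the grip in N (left out, the last holds). Time passes only in rows, so rows that repeat a pose let the fingers close, or fill a call up. It gives the time, the measured TCP pose, the force, the opening and the grip force at its end, in the units of the state.
- robot.state(): the state, without advancing time (a new reading comes with each control period).
- robot.capture(name): name is "side" or "top" or "wrist"; returns a dict with "img" (480x640x3 uint8, red, green, blue), "depth" (480x640 float32, mm along the optical axis (not along the pixel's ray), 0 where there is no reading), "mtx" (3x3 intrinsics, pixels), "cam_to_world" (4x4, takes a point from camera to world coordinates). Camera axes: x right, y down, z forward; pixel columns grow to the right and rows downward; lengths in mm; the calibration is good to about 2 mm. A picture is of the moment at which its call begins.
- robot.job_done(): hands the job in; it is judged then, once.
The state is a dict: "t": time; "qpos": joint angles; "dq": joint speeds; "joint_torque": joint torques, N m; "ee_pos": TCP position; "orientation": TCP orientation; "ft_force": force on the tool from outside, world axes, zero at the start; "wrist_torque": the same for the moment, N m; "grip_width": opening from 0.0 (shut) to 1.0 (fully open); "grip_force": force on a finger pad.
Only numpy, scipy, OpenCV 4.12 (cv2) and the standard library are available. Lean on these libraries where they do the work, as an engineer would, in place of code of your own. Each camera call takes 0.05 s, during which the arm holds its last target. There are 200 camera calls.

## Working session

There is one attempt and no reset: what is moved stays moved. The work goes in short steps, Python scripts to look and compute and a tool call to move; the robot and the scene stay as the last step left them, time stands still between calls to the robot, and variables do not carry over. Pictures are saved under pics/ and viewed, at most 10 in all, crops included, and the job is handed in when it is done.

Besides the shell and the picture viewer there is one more tool, called after "Emit:" by a JSON object that holds its "name" and its "arguments". apply_moves: Moves the arm, as the interface text tells. Shift numbers are shares of 0.2 m and turn numbers shares of 45 degrees, none past 1 either way. Its arguments: {"type":"object","properties":{"steps":{"type":"array"},"grip_force":{"type":"number"}},"required":["steps"]}

```bash
mkdir -p pics; ls; python3 - <<'E'
from workcell import robot
import cv2
s=robot.state();print(s)
for n in("top","side"):
    c=robot.capture(n);cv2.imwrite(f"pics/{n}0.png",c["img"][...,::-1]);print(c["mtx"],c["cam_to_world"])
E
```

```text
pics
{'t': 0.0, 'qpos': array([ 1.01837197e+00,  4.91537476e-01,  1.55942612e+00, -1.45907600e-05,
        1.09171610e+00, -1.05580564e-01]), 'dq': array([ 0.00045343, -0.00023321,  0.00010972,  0.00166778, -0.00161648,
        0.00011408]), 'joint_torque': array([-2.15102576e-03, -6.18450737e+01, -2.61593235e+01, -1.49723328e-04,
        4.13108428e-03, -8.84742605e-06]), 'ee_pos': array([269.93157538, 563.46038484, 230.74949832]), 'orientation': array([-1.69485360e-04,  2.21564445e-01,  9.75145580e-01, -5.16458377e-04]), 'ft_force': array([-0.59049728,  0.45281055, -0.36354464]), 'wrist_torque': array([ 0.01484685,  0.02198101, -0.04149943]), 'grip_force': 0.0, 'grip_width': 0.9971552285109486}
[[481.51227774   0.         322.85895405]
 [  0.         481.51227774 233.55291252]
 [  0.           0.           1.        ]] [[-3.23564290e-02 -9.76556120e-01  2.12817307e-01  2.66677340e+02]
 [-9.99452303e-01  3.01352983e-02 -1.36732180e-02  1.81114157e+01]
 [ 6.93935170e-03 -2.13143164e-01 -9.76996334e-01  1.25143694e+03]
 [ 0.00000000e+00  0.00000000e+00  0.00000000e+00  1.00000000e+00]]
[[501.38981987   0.         306.79292705]
 [  0.         501.38981987 240.63186432]
 [  0.           0.           1.        ]] [[ 8.76009873e-01 -3.20584080e-01  3.60322840e-01  5.04234248e+01]
 [-4.81897658e-01 -5.51562796e-01  6.80847361e-01 -8.85420328e+02]
 [-1.95281517e-02 -7.70067743e-01 -6.37663173e-01  9.52149584e+02]
 [ 0.00000000e+00  0.00000000e+00  0.00000000e+00  1.00000000e+00]]
```

View pics/top0.png

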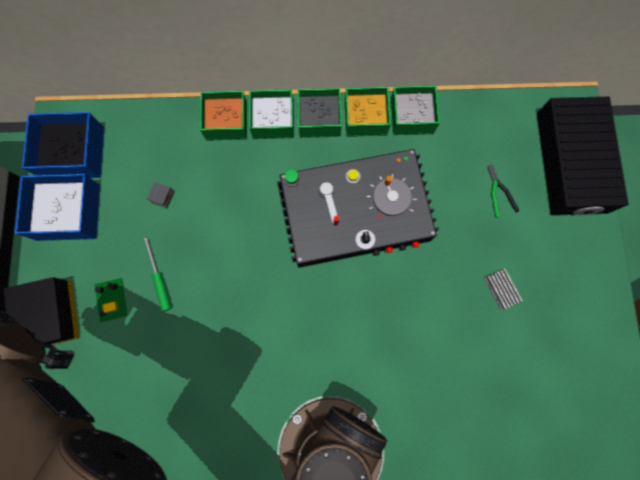

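The top view shows the box around (358,207), with the button at (353,175), the lever handle at (337,219), the peg near (389,181) and the jar at (291,176). I'll enlarge it.

```bash
python3 - <<'E'
import cv2
i=cv2.imread("pics/top0.png")[140:275,265:445]
cv2.imwrite("pics/c0.png",cv2.resize(i,None,fx=4.4,fy=4.4,interpolation=cv2.INTER_CUBIC))
E
```

```text
(no output)
```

View pics/c0.png

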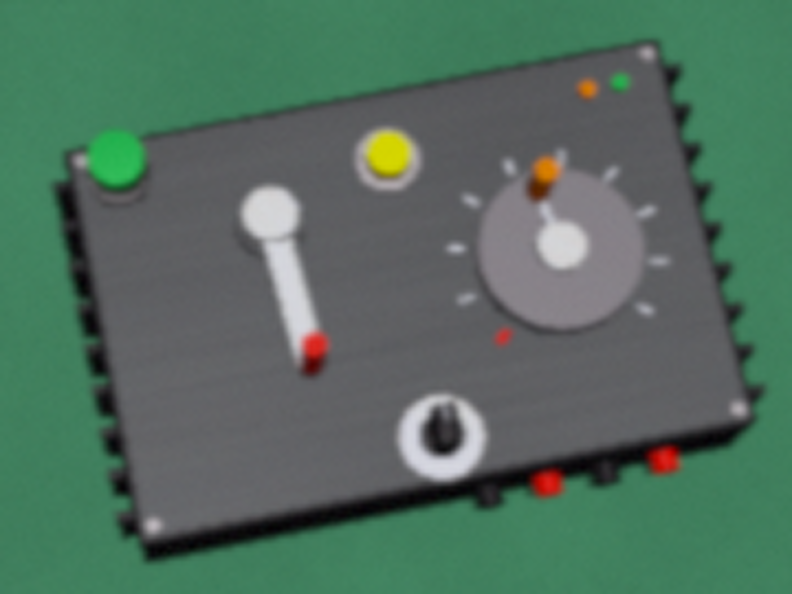

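```bash
cat > h.py <<'E'
import numpy as np
from workcell import robot
def px2w(c,u,v,z):
    M=c["cam_to_world"];r=M[:3,:3]@np.linalg.solve(c["mtx"],[u,v,1.]);o=M[:3,3]
    return (o+r*(z-o[2])/r[2])[:2]
def fit(P,W):
    P=np.array(P,float);W=np.array(W,float);p0=P.mean(0);w0=W.mean(0)
    a=P-p0;b=W-w0
    th=np.arctan2((a[:,0]*b[:,1]-a[:,1]*b[:,0]).sum(),(a*b).sum())
    R=np.array([[np.cos(th),-np.sin(th)],[np.sin(th),np.cos(th)]]);t=w0-R@p0
    return th,R,t,W-(P@R.T+t)
E
python3 - <<'E'
from h import *
c=robot.capture("top")
f=lambda u,v,z:px2w(c,265+(u+.5)/4.4-.5,140+(v+.5)/4.4-.5,z)
pts=[((75,-5),(389,153,86)),((0,-90),(562,245,88)),((50,70),(270,213,92)),((120,-180),(655,42,70)),((-120,-180),(748,420,70)),((120,180),(68,152,70)),((-120,180),(146,540,70))]
W=[f(*q) for _,q in pts]
th,R,t,e=fit([p for p,_ in pts],W);print(np.degrees(th),t,e.round(1))
inv=lambda w:R.T@(w-t)
peg=inv(f(546,170,124))-[0,-90];h=inv(f(315,345,134))-[50,70]
for n,v in(("peg",peg),("handle",h)):print(n,v,np.hypot(*v),np.degrees(np.arctan2(v[1],v[0]))%360)
rt=inv(f(503,337,70))-[0,-90];print("red",rt,np.degrees(np.arctan2(rt[1],rt[0])))
print("jar",inv(f(117,158,112)))
for n,b in(("button",(75,-5)),("dial",(0,-90)),("pivot",(50,70)),("trim",(-93,0))):print(n,R@b+t)
E
```

```text
9.53034847924652 [597.92235482 -87.277049  ] [[-0.4 -0.2]
 [ 0.5 -0.3]
 [ 0.6  0.2]
 [-3.6  2.3]
 [ 2.1  5.6]
 [-2.3 -3.3]
 [ 3.2 -4.3]]
peg [35.15905134  6.17659275] 35.69746754474307 9.963808384237627
handle [-90.7357191   -5.76635759] 90.91876374445368 183.63632146773773
red [-41.89512213  41.67855613] 135.14847127264053
jar [ 93.09867693 149.98611911]
button [672.71505786 -79.79028926]
dial [ 612.82365476 -176.03487266]
pivot [635.6423569   -9.96468619]
trim [ 506.20593704 -102.67505894]
```

The fit is good: box yaw is 9.5°, the dial sits near notch 4 and the lever is in its second notch. I'll head to the button with the fingers shut.

Emit:
{"name": "apply_moves", "arguments": {"steps": [[-1,-1,-0.63,0,1],[-1,-1,-0.63,0,1],[-1,-1,-0.63,0,1],[-1,-1,-0.63,0,1],[-1,-1,-0.63,0,1],[-1,-1,-0.63,0,1],[-1,-1,-0.63,0,1],[-1,-1,-0.63,0,1]]}}

```text
t: 0.82
ee_pos: [396.8, 362.3, 231.3]
orientation: [-0.0, 0.58, 0.815, -0.0]
ft_force: [-1.0, 0.9, 0.1]
grip_width: 0.0
grip_force: 0.0
```

```bash
cat >> h.py <<'E'
T0=np.array([597.92,-87.28]);TH=np.radians(9.53)
def b2w(x,y): return T0+np.array([np.cos(TH)*x-np.sin(TH)*y,np.sin(TH)*x+np.cos(TH)*y])
DIAL=b2w(0,-90);PIV=b2w(50,70);BTN=b2w(75,-5)
def pose():
    s=robot.state();w,x,y,z=s["orientation"]
    return s["ee_pos"],np.degrees(np.arctan2(2*(x*y+w*z),1-2*(y*y+z*z))),s
def rel(x,y,z,yaw,p=None,yw=None):
    "numbers of a row reaching (x,y,z,yaw deg) from pose p,yw (default: measured)"
    if p is None: p,yw,_=pose()
    a=np.radians(yw);d=np.array([x,y,z])-p
    t=(yw-yaw+180)%360-180
    return np.round([(d[0]*np.cos(a)+d[1]*np.sin(a))/200,(d[0]*np.sin(a)-d[1]*np.cos(a))/200,-d[2]/200,t/45],3)
E
python3 -c "
from h import *
p,y,s=pose();print(p,y,s['t'],s['qpos']);print(rel(*BTN,230,24.5))"
```

```text
[396.81300298 362.31979477 231.34457329] 109.13918506108776 0.8167 [6.17023622e-01 3.66748440e-01 1.77360642e+00 4.42669770e-05
 1.00127188e+00 2.82957955e-01]
[-2.541  0.578  0.007  1.881]
```

Emit:
{"name": "apply_moves", "arguments": {"steps": [[-1,-1,0.3,0,1],[-1,-1,0.3,0,1],[-1,-1,0.3,0,1],[-1,-1,0.3,0,1],[-1,-1,0.3,0,1],[-1,-1,0.3,0,1],[-1,-1,0.3,0,1],[-1,-1,0.3,0,1]]}}

```text
t: 1.48
ee_pos: [519.1, 195.0, 231.0]
orientation: [-0.0, 0.846, 0.533, -0.0]
ft_force: [-0.1, 1.2, 0.3]
grip_width: -0.001
grip_force: 0.0
```

```bash
python3 -c "
from h import *
p,y,s=pose();print(p,y,s['t']);print(rel(*BTN,180,24.5))"
```

```text
[519.11301936 194.96865209 231.00639003] 64.38044739865833 1.4833
[-0.907  1.287  0.255  0.886]
```

Emit:
{"name": "apply_moves", "arguments": {"steps": [[-1,-0.7,1,0,0.89],[-1,-0.7,1,0,0.89],[-1,-0.7,1,0,0.89],[-1,-0.7,1,0,0.89],[-1,-0.7,1,0,0.89],[-1,-0.7,1,0,0.89],[-1,-0.7,1,0,0.89],[-1,-0.7,1,0,0.89]]}}

```text
t: 2.15
ee_pos: [639.2, -18.2, 230.6]
orientation: [-0.0, 0.977, 0.212, -0.0]
ft_force: [-0.2, 0.2, 0.3]
grip_width: -0.005
grip_force: 0.0
```

```bash
python3 -c "
from h import *
p,y,s=pose();print(p,y,s['t']);print(rel(*BTN,100,24.5))"
```

```text
[639.21265442 -18.23047375 230.55878557] 24.463143546296777 2.15
[ 0.025  0.35   0.653 -0.001]
```

Emit:
{"name": "apply_moves", "arguments": {"steps": [[-1,0.02,0.35,0,0],[-1,0.02,0.35,0.2,0],[-1,0.02,0.35,0.4,0],[-1,0.02,0.35,0.6,0],[-1,0.02,0.35,0.65,0],[-1,0.02,0.35,0.65,0],[-1,0.02,0.35,0.65,0],[-1,0.02,0.35,0.65,0]]}}

```text
t: 2.82
ee_pos: [672.5, -79.1, 104.1]
orientation: [0.001, 0.977, 0.212, 0.002]
ft_force: [0.5, 0.0, 0.5]
grip_width: 0.001
grip_force: 0.0
```

```bash
python3 -c "
from h import *
import cv2
p,y,s=pose();print(p,y,s['t'],s['ft_force']);print(rel(*BTN,79,24.5))
c=robot.capture('side');cv2.imwrite('pics/s1.png',c['img'][...,::-1])
M=np.linalg.inv(c['cam_to_world'])
q=M@[*BTN,86,1];q=c['mtx']@q[:3];u,v=(q[:2]/q[2]).astype(int);print(u,v)
i=c['img'][max(v-100,0):v+100,u-130:u+130,::-1];cv2.imwrite('pics/s1c.png',cv2.resize(i,None,fx=3,fy=3,interpolation=2))"
```

```text
[672.53334694 -79.05166931 104.06971995] 24.467351662934743 2.8167 [0.4957339  0.04537379 0.50653576]
[-0.001  0.004  0.125 -0.001]
372 249
```

View pics/s1c.png

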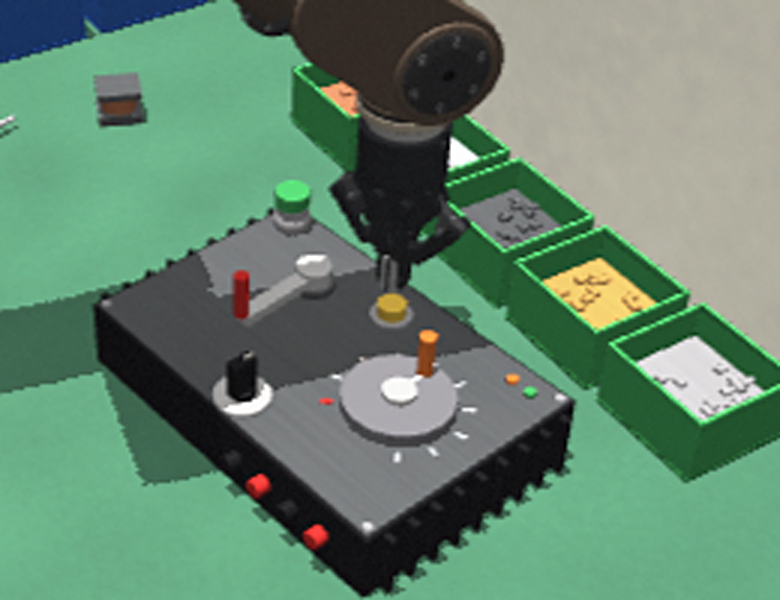

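The fingertips are right above the button at crop (390,300). Pressing now.

Emit:
{"name": "apply_moves", "arguments": {"steps": [[-1,0,0,0.06,0],[-1,0,0,0.09,0],[-1,0,0,0.11,0],[-1,0,0,0.125,0],[-1,0,0,0.13,0],[-1,0,0,0.13,0],[-1,0,0,0.13,0],[-1,0,0,0.13,0]]}}

```text
t: 3.53
ee_pos: [671.8, -79.8, 77.8]
orientation: [0.0, 0.978, 0.211, 0.001]
ft_force: [-7.2, 1.9, 22.1]
grip_width: -0.001
grip_force: 11.4
```

Emit:
{"name": "apply_moves", "arguments": {"steps": [[-1,0,0,0,0],[-1,0,0,0,0],[-1,0,0,0,0],[-1,0,0,0,0],[-1,0,0,0,0],[-1,0,0,0,0],[-1,0,0,0,0],[-1,0,0,0,0]]}}

```text
t: 4.2
ee_pos: [671.8, -79.8, 77.8]
orientation: [0.0, 0.977, 0.211, 0.001]
ft_force: [-7.1, 3.2, 23.0]
grip_width: -0.002
grip_force: 11.4
```

```bash
python3 -c "
from h import *
import cv2
p,y,s=pose();print(p,y,s['t'],s['ft_force'])
c=robot.capture('side');u,v=372,249
i=c['img'][v-100:v+100,u-130:u+130,::-1];cv2.imwrite('pics/s2c.png',cv2.resize(i,None,fx=3,fy=3,interpolation=2))"
```

```text
[671.77953287 -79.83204794  77.83159989] 24.355289834239937 4.2 [-7.10622511  3.18834304 23.0101749 ]
```

View pics/s2c.png

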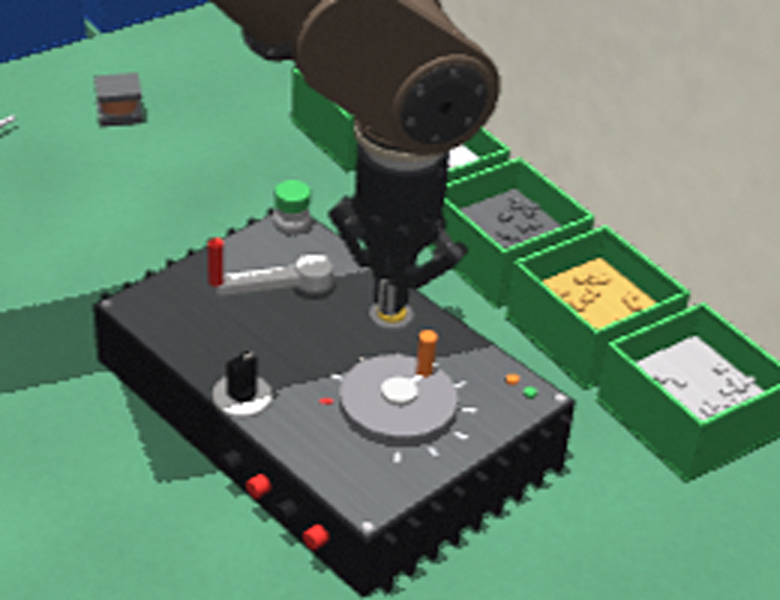

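The lever has swung back, with its handle top at crop (215,242). I'll check that angle and plan the dial push.

```bash
cat >> h.py <<'E'
def tool(phi,D,r=36):
    "tool point for peg world angle phi deg, tangential ccw offset D"
    a=np.radians(phi);return DIAL+r*np.array([np.cos(a),np.sin(a)])+D*np.array([-np.sin(a),np.cos(a)])
E
python3 -c "
from h import *
c=robot.capture('side');M=np.linalg.inv(c['cam_to_world'])
for l in(0,.1,.3):
  a=np.radians(151)+l+TH;q=c['mtx']@(M@[*(PIV+90*np.array([np.cos(a),np.sin(a)])),134,1])[:3];q=q[:2]/q[2];print(l,(q-[242,149])*3)
p,y,s=pose()
print(rel(*p[:2],150,y),rel(*tool(24.5,-33),150,24.5))"
```

```text
0 [214.87502372 240.90881074]
0.1 [217.16273181 247.13076395]
0.3 [224.78238452 259.1504222 ]
[ 0.     0.    -0.361  0.   ] [-0.287  0.481 -0.361 -0.003]
```

Emit:
{"name": "apply_moves", "arguments": {"steps": [[-1,0,0,-0.18,0],[-1,0,0,-0.36,0],[-1,-0.1,0.15,-0.36,0],[-1,-0.2,0.33,-0.36,0],[-1,-0.29,0.48,-0.36,0],[-1,-0.29,0.48,-0.36,0],[-1,-0.29,0.48,-0.2,0],[-1,-0.29,0.48,-0.09,0]]}}

```text
t: 4.97
ee_pos: [657.8, -192.1, 92.3]
orientation: [0.0, 0.978, 0.21, 0.0]
ft_force: [0.6, -0.4, -1.5]
grip_width: -0.0
grip_force: 0.0
```

```bash
python3 -c "
from h import *
p,y,s=pose();print(p,y,s['t'],s['ft_force'],s['dq'].round(2))
for D in (-25,-20,-17,-14):print(D,rel(*tool(22,D),96,22))
import cv2
c=robot.capture('top');q=c['img'][140:275,265:445,::-1];cv2.imwrite('pics/t3.png',cv2.resize(q,None,fx=4.4,fy=4.4,interpolation=2))"
```

```text
[ 657.75317014 -192.05311884   92.30578981] 24.264814579940907 4.9667 [ 0.57186143 -0.35245426 -1.54634624] [ 0.02  0.33  0.19 -0.   -0.47  0.  ]
-25 [ 0.003 -0.033 -0.018  0.05 ]
-20 [ 0.004 -0.058 -0.018  0.05 ]
-17 [ 0.005 -0.073 -0.018  0.05 ]
-14 [ 0.005 -0.088 -0.018  0.05 ]
```

View pics/t3.png

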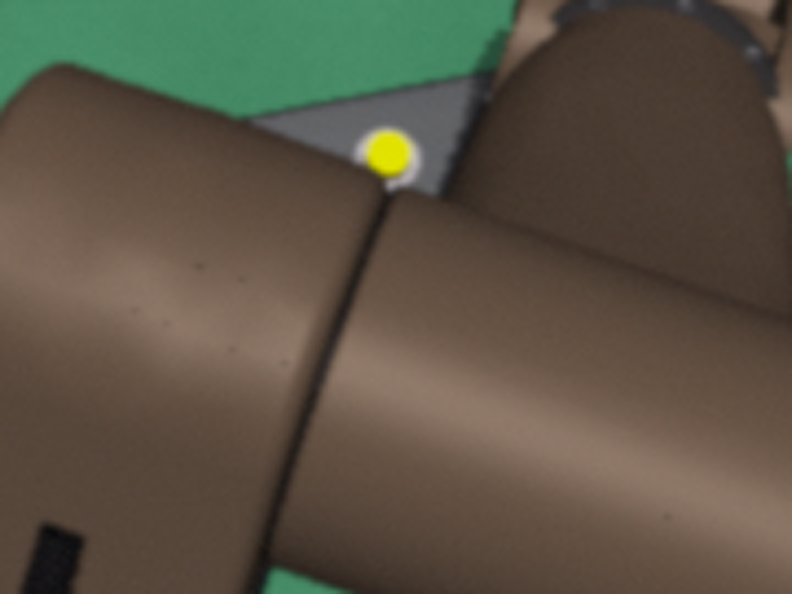

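The arm hides the dial from the top camera. I'll work out the counter-clockwise arc and sense contact by force.

```bash
cat >> h.py <<'E'
def arc(phis,Ds,z,r=36):
    p,y,s=pose();print(p.round(1),round(y,1),s['t'],s['ft_force'].round(1))
    for f,D in zip(phis,Ds):print(f,D,rel(*tool(f,D,r),z,f,p,y).round(2).tolist())
E
python3 -c "
from h import *
arc([24,28,35,42,49,56,63,70],[-24]+[-16]*7,96)"
```

```text
[ 655.8 -190.9   87.4] 24.3 5.0167 [-2.8  0.3 -4.4]
24 -24 [0.01, -0.04, -0.04, 0.01]
28 -16 [0.02, -0.09, -0.04, -0.08]
35 -16 [0.03, -0.11, -0.04, -0.24]
42 -16 [0.03, -0.14, -0.04, -0.39]
49 -16 [0.03, -0.16, -0.04, -0.55]
56 -16 [0.03, -0.18, -0.04, -0.7]
63 -16 [0.02, -0.21, -0.04, -0.86]
70 -16 [0.02, -0.23, -0.04, -1.02]
```

Emit:
{"name": "apply_moves", "arguments": {"steps": [[-1,0,0,-0.02,0],[-1,0,0,-0.02,0],[-1,0,0,-0.02,0],[-1,0,0,-0.02,0],[-1,0,0,-0.02,0],[-1,0,0,-0.02,0],[-1,0,0,-0.02,0],[-1,0,0,-0.02,0]]}}

```text
t: 5.68
ee_pos: [658.2, -191.2, 97.5]
orientation: [0.0, 0.978, 0.211, 0.0]
ft_force: [-0.4, -0.7, -0.8]
grip_width: 0.003
grip_force: 0.0
```

```bash
python3 -c "
from h import *
arc([24,28,35,42,49,56,63,70],[-24]+[-16]*7,96)"
```

```text
[ 658.2 -191.2   97.5] 24.4 5.6833 [-0.4 -0.7 -0.8]
24 -24 [0.0, -0.04, 0.01, 0.01]
28 -16 [0.01, -0.09, 0.01, -0.08]
35 -16 [0.02, -0.12, 0.01, -0.24]
42 -16 [0.02, -0.14, 0.01, -0.39]
49 -16 [0.02, -0.16, 0.01, -0.55]
56 -16 [0.02, -0.19, 0.01, -0.7]
63 -16 [0.02, -0.21, 0.01, -0.86]
70 -16 [0.01, -0.24, 0.01, -1.01]
```

Emit:
{"name": "apply_moves", "arguments": {"steps": [[-1,0,-0.04,0,0],[-1,0.01,-0.09,0,-0.08],[-1,0.015,-0.115,0,-0.24],[-1,0.02,-0.14,0,-0.39],[-1,0.02,-0.165,0,-0.55],[-1,0.02,-0.19,0,-0.7],[-1,0.02,-0.21,0,-0.86],[-1,0.02,-0.21,0,-0.86]]}}

```text
t: 6.35
ee_pos: [644.1, -150.4, 97.3]
orientation: [-0.0, 0.851, 0.526, -0.0]
ft_force: [0.0, 0.9, 0.0]
grip_width: 0.001
grip_force: 0.0
```

```bash
python3 -c "
from h import *
arc([68,75,82,89,96,103,110,110],[-16]*8,97)
import cv2
c=robot.capture('side');u,v=372,249
i=c['img'][v-100:v+100,u-130:u+130,::-1];cv2.imwrite('pics/s4c.png',cv2.resize(i,None,fx=3,fy=3,interpolation=2))"
```

```text
[ 644.1 -150.4   97.3] 63.4 6.35 [0.  0.9 0. ]
68 -16 [0.0, -0.02, 0.0, -0.1]
75 -16 [0.01, -0.04, 0.0, -0.26]
82 -16 [0.01, -0.06, 0.0, -0.41]
89 -16 [0.01, -0.09, 0.0, -0.57]
96 -16 [0.01, -0.11, 0.0, -0.72]
103 -16 [0.0, -0.14, 0.0, -0.88]
110 -16 [-0.0, -0.16, 0.0, -1.03]
110 -16 [-0.0, -0.16, 0.0, -1.03]
```

View pics/s4c.png

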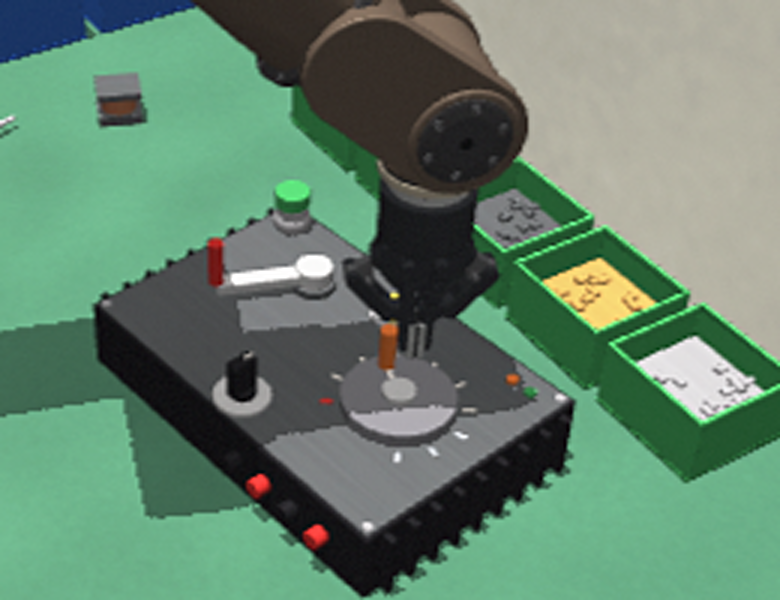

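The peg moved ahead to crop (388,325), so the push works. Continuing along the arc.

Emit:
{"name": "apply_moves", "arguments": {"steps": [[-1,0,-0.02,0,-0.1],[-1,0.01,-0.04,0,-0.26],[-1,0.01,-0.06,0,-0.41],[-1,0.01,-0.09,0,-0.57],[-1,0.01,-0.11,0,-0.72],[-1,0,-0.135,0,-0.85],[-1,0,-0.155,0,-1],[-1,0,-0.155,0,-1]]}}

```text
t: 7.07
ee_pos: [616.6, -137.0, 97.4]
orientation: [0.0, 0.587, 0.81, 0.0]
ft_force: [-0.1, -0.2, -0.4]
grip_width: 0.002
grip_force: 0.1
```

```bash
cat >> h.py <<'E'
import cv2
def pegangle():
    "dial angle (deg) from the orange blob in the side picture, peg mid-height assumed centroid"
    c=robot.capture('side');h=cv2.cvtColor(c['img'],cv2.COLOR_RGB2HSV)
    m=cv2.inRange(h,(5,150,60),(18,255,255));M=np.linalg.inv(c['cam_to_world'])
    def px(P):
        q=c['mtx']@(M@[*P,1])[:3];return q[:2]/q[2]
    n,l,st,ce=cv2.connectedComponentsWithStats(m)
    o=px([*DIAL,104]);k=[i for i in range(1,n) if np.hypot(*(ce[i]-o))<32 and st[i,4]>15]
    print([(ce[i].round(1).tolist(),int(st[i,4])) for i in k])
    a=np.arange(-5,275,1);q=np.array([px([*tool(135+9.53-t,0),104]) for t in a])
    for i in k:
        d=np.hypot(*(q-ce[i]).T);print('dial deg',a[d.argmin()],'err px',d.min().round(1))
    return c
E
python3 -c "
from h import *
pegangle()
arc([112,116,120,124,128,132,132,132],[-16]*8,97)
"
```

```text
[([362.3, 267.8], 81)]
dial deg 30 err px 0.5
[ 616.7 -137.2   97.4] 107.7 7.1167 [-0.2  0.2  0.5]
112 -16 [0.01, -0.01, 0.0, -0.1]
116 -16 [0.01, -0.02, 0.0, -0.18]
120 -16 [0.01, -0.04, 0.0, -0.27]
124 -16 [0.02, -0.05, 0.0, -0.36]
128 -16 [0.02, -0.06, 0.0, -0.45]
132 -16 [0.02, -0.08, 0.0, -0.54]
132 -16 [0.02, -0.08, 0.0, -0.54]
132 -16 [0.02, -0.08, 0.0, -0.54]
```

Emit:
{"name": "apply_moves", "arguments": {"steps": [[-1,0.01,-0.01,0,-0.1],[-1,0.01,-0.02,0,-0.18],[-1,0.01,-0.04,0,-0.27],[-1,0.015,-0.05,0,-0.36],[-1,0.02,-0.06,0,-0.45],[-1,0.02,-0.075,0,-0.54],[-1,0.02,-0.075,0,-0.54],[-1,0.02,-0.075,0,-0.54]]}}

```text
t: 7.78
ee_pos: [601.3, -138.2, 97.3]
orientation: [-0.0, 0.407, 0.913, 0.0]
ft_force: [-0.4, 1.4, -0.3]
grip_width: -0.001
grip_force: 0.0
```

```bash
python3 -c "
from h import *
pegangle()
arc([135,138,141,144.5,144.5],[-16]*4+[-14],97)
"
```

```text
[([360.3, 271.9], 80)]
dial deg 6 err px 0.3
[ 601.4 -138.2   97.2] 132.0 7.8333 [-0.3  0.2 -0.5]
135 -16 [0.0, -0.01, 0.0, -0.07]
138 -16 [0.01, -0.02, 0.0, -0.13]
141 -16 [0.01, -0.03, 0.0, -0.2]
144.5 -16 [0.01, -0.04, 0.0, -0.28]
144.5 -14 [0.01, -0.06, 0.0, -0.28]
```

Emit:
{"name": "apply_moves", "arguments": {"steps": [[-1,0,-0.01,0,-0.1],[-1,0,-0.02,0,-0.18],[-1,0.005,-0.025,0,-0.25],[-1,0.01,-0.03,0,-0.28],[-1,0.01,-0.035,0,-0.28],[-1,0.01,-0.035,0,-0.28],[-1,0.01,-0.035,0,-0.28],[-1,0.01,-0.035,0,-0.28]]}}

```text
t: 8.5
ee_pos: [597.1, -140.4, 97.4]
orientation: [0.002, 0.303, 0.953, 0.001]
ft_force: [12.9, 8.1, -3.9]
grip_width: 0.002
grip_force: 7.3
```

```bash
python3 -c "
from h import *
pegangle()
arc([144.5,144.5,144.5],[-16,-14,-12],97)
"
```

```text
[([360.3, 272.7], 78)]
dial deg 2 err px 0.2
[ 597.1 -140.4   97.4] 144.7 8.55 [12.6  8.7 -4.7]
144.5 -16 [0.01, -0.02, 0.0, 0.0]
144.5 -14 [0.01, -0.03, 0.0, 0.0]
144.5 -12 [0.01, -0.04, 0.0, 0.0]
```

About 15 N against the peg, so the dial is at its stop. Now I'll go over to the other side of the peg.

Emit:
{"name": "apply_moves", "arguments": {"steps": [[-1,0.01,0.03,0,0],[-1,0.01,0.03,-0.15,0],[-1,0.01,0.03,-0.27,0],[-1,0.01,-0.1,-0.27,0],[-1,0.01,-0.2,-0.27,0],[-1,0.01,-0.28,-0.27,0],[-1,0.01,-0.28,-0.27,0],[-1,0.01,-0.28,-0.27,0]]}}

```text
t: 9.22
ee_pos: [560.9, -186.5, 151.4]
orientation: [-0.0, 0.303, 0.953, 0.0]
ft_force: [0.4, -0.1, -0.8]
grip_width: -0.002
grip_force: 0.0
```

Emit:
{"name": "apply_moves", "arguments": {"steps": [[-1,0,0,0.06,0],[-1,0,0,0.12,0],[-1,0,0,0.18,0],[-1,0,0,0.23,0],[-1,0,0,0.26,0],[-1,0,0,0.26,0],[-1,0,0,0.26,0],[-1,0,0,0.26,0]]}}

```text
t: 9.88
ee_pos: [561.4, -186.0, 99.8]
orientation: [0.0, 0.301, 0.954, 0.0]
ft_force: [-0.3, 0.3, -0.2]
grip_width: 0.001
grip_force: 0.0
```

```bash
python3 -c "
from h import *
pegangle()
arc([144,140,133,126,119,112,105,98],[26]+[20]*7,97)
"
```

```text
[]
[ 561.3 -186.1   99.9] 144.9 9.9333 [0.2 0.8 0.6]
144 26 [0.0, 0.06, 0.01, 0.02]
140 20 [0.01, 0.1, 0.01, 0.11]
133 20 [0.02, 0.13, 0.01, 0.26]
126 20 [0.02, 0.15, 0.01, 0.42]
119 20 [0.02, 0.18, 0.01, 0.58]
112 20 [0.02, 0.2, 0.01, 0.73]
105 20 [0.02, 0.23, 0.01, 0.89]
98 20 [0.01, 0.25, 0.01, 1.04]
```

Emit:
{"name": "apply_moves", "arguments": {"steps": [[-1,0,0.06,0,0.02],[-1,0.01,0.1,0,0.11],[-1,0.015,0.125,0,0.26],[-1,0.02,0.15,0,0.42],[-1,0.02,0.18,0,0.58],[-1,0.02,0.2,0,0.73],[-1,0.02,0.225,0,0.89],[-1,0.02,0.225,0,0.89]]}}

```text
t: 10.6
ee_pos: [584.0, -146.6, 99.9]
orientation: [0.0, 0.612, 0.791, 0.0]
ft_force: [0.5, 0.7, 0.2]
grip_width: -0.0
grip_force: 0.0
```

```bash
python3 -c "
from h import *
pegangle()
arc([98,91,84,77,70,64,64],[20]*7,98)
"
```

```text
[([365.4, 267.2], 40)]
dial deg 44 err px 0.9
[ 583.9 -146.8   99.8] 105.0 10.65 [0.4 0.2 0.3]
98 20 [0.01, 0.02, 0.01, 0.16]
91 20 [0.02, 0.05, 0.01, 0.31]
84 20 [0.02, 0.07, 0.01, 0.47]
77 20 [0.03, 0.1, 0.01, 0.62]
70 20 [0.03, 0.12, 0.01, 0.78]
64 20 [0.02, 0.14, 0.01, 0.91]
64 20 [0.02, 0.14, 0.01, 0.91]
```

Emit:
{"name": "apply_moves", "arguments": {"steps": [[-1,0.01,0.02,0,0.16],[-1,0.02,0.05,0,0.31],[-1,0.02,0.07,0,0.47],[-1,0.025,0.095,0,0.62],[-1,0.025,0.12,0,0.78],[-1,0.02,0.14,0,0.91],[-1,0.02,0.14,0,0.91],[-1,0.02,0.14,0,0.91]]}}

```text
t: 11.32
ee_pos: [609.7, -136.1, 99.5]
orientation: [0.0, 0.847, 0.532, 0.0]
ft_force: [-0.1, -0.4, 0.1]
grip_width: 0.001
grip_force: 0.0
```

```bash
python3 -c "
from h import *
c=pegangle()
arc([60,54,48,42,36,32,32],[20]*7,98)
u,v=372,249
i=c['img'][v-100:v+100,u-130:u+130,::-1];cv2.imwrite('pics/s5c.png',cv2.resize(i,None,fx=3,fy=3,interpolation=2))"
```

```text
[([373.4, 263.8], 80)]
dial deg 82 err px 0.3
[ 609.5 -136.    99.4] 64.3 11.3667 [-0.8 -0.6  0. ]
60 20 [0.01, 0.02, 0.01, 0.1]
54 20 [0.02, 0.04, 0.01, 0.23]
48 20 [0.03, 0.06, 0.01, 0.36]
42 20 [0.03, 0.08, 0.01, 0.5]
36 20 [0.03, 0.1, 0.01, 0.63]
32 20 [0.03, 0.11, 0.01, 0.72]
32 20 [0.03, 0.11, 0.01, 0.72]
```

View pics/s5c.png

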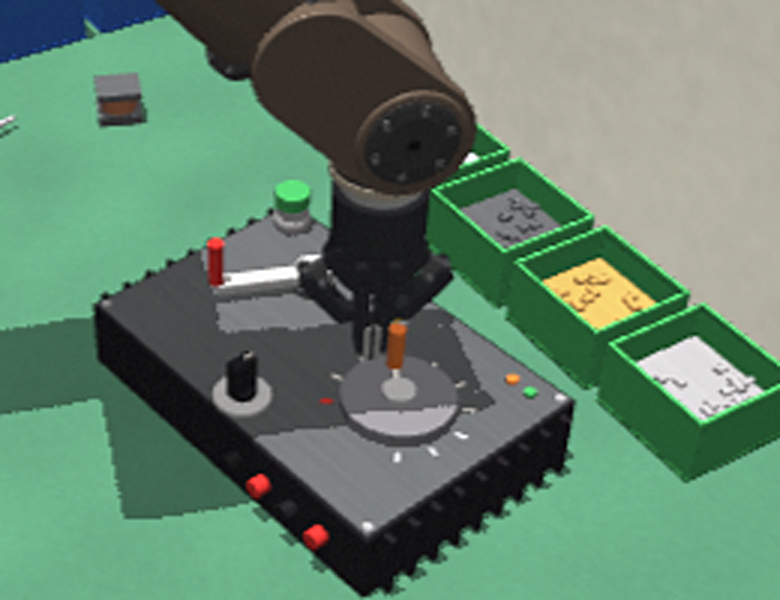

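The peg is at crop (397,345), close to notch 3. One click further, to notch 4.

Emit:
{"name": "apply_moves", "arguments": {"steps": [[-1,0.01,0.02,0,0.1],[-1,0.02,0.04,0,0.23],[-1,0.025,0.06,0,0.36],[-1,0.03,0.08,0,0.5],[-1,0.03,0.095,0,0.63],[-1,0.03,0.11,0,0.72],[-1,0.03,0.11,0,0.72],[-1,0.03,0.11,0,0.72]]}}

```text
t: 12.03
ee_pos: [631.8, -140.3, 99.3]
orientation: [0.0, 0.962, 0.274, 0.0]
ft_force: [0.3, -0.1, 0.1]
grip_width: 0.0
grip_force: 0.0
```

```bash
python3 -c "
from h import *
pegangle()
arc([29,25,21,17,13,10,7,4,2],[20]*9,98)
pegangle()"
```

```text
[([381.3, 264.8], 77)]
dial deg 113 err px 0.4
[ 631.8 -140.3   99.3] 31.8 12.0833 [-0.2  0.6  0.4]
29 20 [0.01, 0.01, 0.01, 0.06]
25 20 [0.02, 0.02, 0.01, 0.15]
21 20 [0.02, 0.04, 0.01, 0.24]
17 20 [0.02, 0.05, 0.01, 0.33]
13 20 [0.03, 0.06, 0.01, 0.42]
10 20 [0.03, 0.08, 0.01, 0.48]
7 20 [0.03, 0.09, 0.01, 0.55]
4 20 [0.03, 0.1, 0.01, 0.62]
2 20 [0.03, 0.1, 0.01, 0.66]
[([381.3, 264.8], 78)]
dial deg 113 err px 0.5
```

Emit:
{"name": "apply_moves", "arguments": {"steps": [[-1,0.01,0.01,0,0.06],[-1,0.015,0.02,0,0.15],[-1,0.02,0.035,0,0.24],[-1,0.02,0.05,0,0.33],[-1,0.025,0.06,0,0.42],[-1,0.03,0.075,0,0.48],[-1,0.03,0.085,0,0.55],[-1,0.03,0.09,0,0.57]]}}

```text
t: 12.8
ee_pos: [646.5, -152.2, 99.3]
orientation: [-0.0, 0.999, 0.051, 0.0]
ft_force: [1.0, 1.0, -0.9]
grip_width: 0.001
grip_force: 0.8
```

```bash
python3 -c "
from h import *
pegangle()
arc([4,2,0,-2,-4],[20]*5,98)
pegangle()"
```

```text
[([386.2, 267.5], 77)]
dial deg 136 err px 0.4
[ 646.6 -152.4   99.3] 5.9 12.85 [-0.1  2.  -0.1]
4 20 [0.0, 0.01, 0.01, 0.04]
2 20 [0.01, 0.01, 0.01, 0.09]
0 20 [0.01, 0.02, 0.01, 0.13]
-2 20 [0.01, 0.03, 0.01, 0.18]
-4 20 [0.02, 0.03, 0.01, 0.22]
[([386.2, 267.6], 78)]
dial deg 137 err px 0.4
```

Emit:
{"name": "apply_moves", "arguments": {"steps": [[-1,0,0.005,0,0.04],[-1,0,0.01,0,0.09],[-1,0.005,0.015,0,0.13],[-1,0.005,0.02,0,0.15],[-1,0.01,0.02,0,0.15],[-1,0.01,0.02,0,0.15],[-1,0.01,0.02,0,0.15],[-1,0.01,0.02,0,0.15]]}}

```text
t: 13.57
ee_pos: [648.9, -156.1, 99.3]
orientation: [-0.0, 1.0, -0.007, 0.0]
ft_force: [0.6, 0.0, 0.6]
grip_width: -0.001
grip_force: 0.0
```

```bash
python3 -c "
from h import *
pegangle()
arc([-3],[20],98)
pegangle()"
```

```text
[([387.4, 268.6], 77)]
dial deg 144 err px 0.3
[ 648.9 -156.1   99.3] -0.8 13.6167 [-0.6 -0.3 -0.7]
-3 20 [0.0, 0.01, 0.01, 0.05]
[([387.4, 268.6], 77)]
dial deg 144 err px 0.3
```

No residual force, so it looks settled near notch 5. I'll back off, rise, move towards the lever's left side and check the dial.

Emit:
{"name": "apply_moves", "arguments": {"steps": [[-1,0,-0.05,0,0],[-1,0,-0.1,0,0],[-1,0,-0.1,-0.15,0],[-1,0,-0.1,-0.3,0],[-1,0,-0.2,-0.35,0],[-1,-0.1,-0.4,-0.35,0],[-1,-0.2,-0.6,-0.35,0],[-1,-0.3,-0.8,-0.35,0]]}}

```text
t: 14.33
ee_pos: [594.1, -1.4, 169.4]
orientation: [-0.0, 1.0, -0.008, 0.0]
ft_force: [0.9, 0.8, -0.3]
grip_width: -0.001
grip_force: 0.0
```

```bash
cat >> h.py <<'E'
def lev(l,D):
    a=np.radians(151)+TH+l;r=np.array([np.cos(a),np.sin(a)]);t=np.array([-r[1],r[0]])
    return (*(PIV+90*r+D*t),),np.degrees(a)-180
def larc(ls,Ds,z):
    p,y,s=pose();print(p.round(1),round(y,1),s['t'],s['ft_force'].round(1))
    for l,D in zip(ls,Ds):
        q,a=lev(l,D);print(l,D,rel(*q,z,a,p,y).tolist())
E
python3 -c "
from h import *
pegangle()
larc([0],[-34],165)
c=robot.capture('top');q=c['img'][155:255,345:445,::-1];cv2.imwrite('pics/t6.png',cv2.resize(q,None,fx=6,fy=6,interpolation=2))"
```

```text
[([387.6, 269.0], 70)]
dial deg 146 err px 0.2
[590.6   4.4 169.4] -0.7 14.3833 [-0.1  5.8 -0. ]
0 -34 [-0.145, -0.237, 0.022, 0.418]
```

View pics/t6.png

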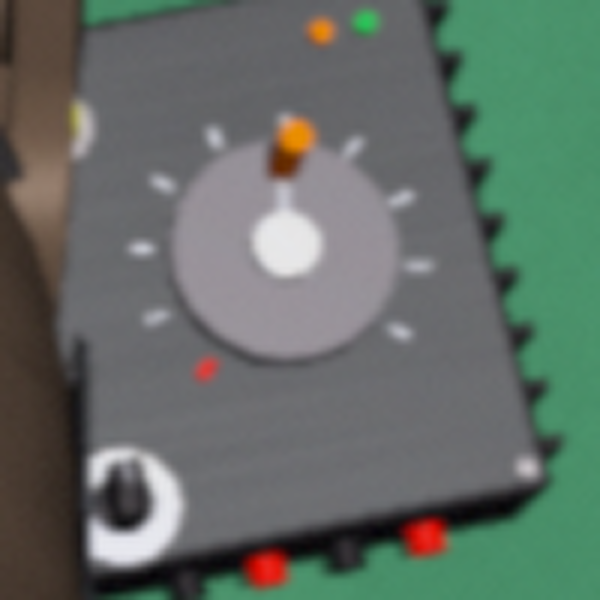

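The white line at (285,195) points to the fifth tick after red, at (285,120), so the dial is right. Now the lever.

Emit:
{"name": "apply_moves", "arguments": {"steps": [[-1,-0.14,-0.2,0,0.15],[-1,-0.14,-0.2,0,0.3],[-1,-0.14,-0.2,0,0.42],[-1,-0.14,-0.2,0,0.42],[-1,-0.14,-0.2,0,0.42],[-1,-0.14,-0.2,0,0.42],[-1,-0.14,-0.2,0,0.42],[-1,-0.14,-0.2,0,0.42]]}}

```text
t: 15.1
ee_pos: [568.0, 36.6, 169.2]
orientation: [-0.0, 0.985, -0.171, -0.0]
ft_force: [0.9, 0.9, -0.0]
grip_width: -0.003
grip_force: 0.0
```

```bash
python3 -c "
from h import *
larc([0],[-34],104)"
```

```text
[568.   36.6 169.2] -19.7 15.1 [ 0.9  0.9 -0. ]
0 -34 [-0.054, -0.063, 0.326, -0.005]
```

Emit:
{"name": "apply_moves", "arguments": {"steps": [[-1,-0.05,-0.065,0,0],[-1,-0.05,-0.065,0.06,0],[-1,-0.05,-0.065,0.12,0],[-1,-0.05,-0.065,0.18,0],[-1,-0.05,-0.065,0.24,0],[-1,-0.05,-0.065,0.29,0],[-1,-0.05,-0.065,0.32,0],[-1,-0.05,-0.065,0.32,0]]}}

```text
t: 15.77
ee_pos: [562.4, 52.4, 104.1]
orientation: [0.0, 0.985, -0.171, -0.001]
ft_force: [-0.1, 0.7, -0.8]
grip_width: 0.001
grip_force: 0.0
```

```bash
python3 -c "
from h import *
larc([0,0,.1,.2,.3,.4,.45,.45,.5,.55,.6,.65],[-27]+[-20]*11,106)"
```

```text
[562.4  52.4 104.1] -19.7 15.7667 [-0.1  0.7 -0.8]
0 -27 [-0.001, 0.037, -0.009, -0.006]
0 -20 [-0.001, 0.072, -0.009, -0.006]
0.1 -20 [-0.008, 0.117, -0.009, -0.133]
0.2 -20 [-0.011, 0.163, -0.009, -0.261]
0.3 -20 [-0.01, 0.209, -0.009, -0.388]
0.4 -20 [-0.003, 0.255, -0.009, -0.515]
0.45 -20 [0.002, 0.278, -0.009, -0.579]
0.45 -20 [0.002, 0.278, -0.009, -0.579]
0.5 -20 [0.008, 0.3, -0.009, -0.643]
0.55 -20 [0.015, 0.322, -0.009, -0.706]
0.6 -20 [0.023, 0.343, -0.009, -0.77]
0.65 -20 [0.032, 0.365, -0.009, -0.834]
```

Emit:
{"name": "apply_moves", "arguments": {"steps": [[-1,0,0.04,0,0],[-1,0,0.07,0,0],[-1,-0.01,0.12,0,-0.13],[-1,-0.01,0.16,0,-0.26],[-1,-0.01,0.21,0,-0.39],[-1,0,0.255,0,-0.52],[-1,0,0.28,0,-0.58],[-1,0,0.28,0,-0.58]]}}

```text
t: 16.43
ee_pos: [543.9, -1.2, 106.0]
orientation: [-0.0, 0.998, 0.056, 0.001]
ft_force: [-0.4, 2.8, -0.7]
grip_width: -0.001
grip_force: 1.6
```

```bash
cat >> h.py <<'E'
def levangle():
    c=robot.capture('side');h=cv2.cvtColor(c['img'],cv2.COLOR_RGB2HSV)
    m=cv2.inRange(h,(0,170,60),(4,255,255))|cv2.inRange(h,(176,170,60),(180,255,255));M=np.linalg.inv(c['cam_to_world'])
    def px(P):
        q=c['mtx']@(M@[*P,1])[:3];return q[:2]/q[2]
    n,_,st,ce=cv2.connectedComponentsWithStats(m)
    a=np.arange(0,1.01,.01);q=np.array([px([*lev(t,0)[0],112]) for t in a])
    for i in range(1,n):
        d=np.hypot(*(q-ce[i]).T)
        if st[i,4]>15 and d.min()<5: print('lever',a[d.argmin()],'err',d.min().round(1),'area',st[i,4])
    return c
E
python3 -c "
from h import *
levangle()
larc([.5,.55,.6,.63,.66],[-20]*5,106)"
```

```text
lever 0.44 err 0.3 area 76
[543.9  -0.7 106. ] 6.2 16.4833 [-0.5  3.8  2. ]
0.5 -20 [-0.004, 0.019, -0.0, -0.066]
0.55 -20 [-0.007, 0.042, -0.0, -0.129]
0.6 -20 [-0.009, 0.065, -0.0, -0.193]
0.63 -20 [-0.01, 0.079, -0.0, -0.231]
0.66 -20 [-0.01, 0.092, -0.0, -0.269]
```

Emit:
{"name": "apply_moves", "arguments": {"steps": [[-1,0,0.02,0,-0.07],[-1,-0.005,0.04,0,-0.13],[-1,-0.01,0.055,0,-0.17],[-1,-0.01,0.065,0,-0.19],[-1,-0.01,0.08,0,-0.23],[-1,-0.01,0.092,0,-0.27],[-1,-0.01,0.092,0,-0.27],[-1,-0.01,0.092,0,-0.27]]}}

```text
t: 17.15
ee_pos: [543.7, -18.5, 105.5]
orientation: [-0.0, 0.987, 0.16, -0.0]
ft_force: [-1.7, 3.2, 1.6]
grip_width: 0.006
grip_force: 1.9
```

```bash
python3 -c "
from h import *
levangle()
larc([.66],[-20],106)"
```

```text
lever 0.64 err 0.3 area 69
[543.7 -18.5 105.4] 18.4 17.2 [-2.2  2.7  3.2]
0.66 -20 [-0.0, 0.004, -0.003, 0.001]
```

It reads 0.64, past the second notch. Backing off and rising clear.

Emit:
{"name": "apply_moves", "arguments": {"steps": [[-1,0,0.01,0,0],[-1,0,0.01,0,0],[-1,0,-0.02,0,0],[-1,0,-0.06,0,0],[-1,0,-0.12,0,0],[-1,0,-0.15,0,0],[-1,0,-0.15,-0.1,0],[-1,0,-0.15,-0.2,0]]}}

```text
t: 17.87
ee_pos: [533.8, 10.8, 145.1]
orientation: [-0.0, 0.987, 0.161, -0.001]
ft_force: [-0.1, -1.4, 0.5]
grip_width: -0.002
grip_force: 0.0
```

Emit:
{"name": "apply_moves", "arguments": {"steps": [[-1,0,-0.1,-0.2,0],[-1,0,-0.2,-0.4,0],[-1,0,-0.4,-0.4,0],[-1,0,-0.6,-0.4,0],[-1,0,-0.8,-0.4,0],[-1,0,-0.9,-0.4,0],[-1,0,-0.9,-0.4,0],[-1,0,-0.9,-0.4,0]]}}

```text
t: 18.53
ee_pos: [476.8, 181.7, 225.4]
orientation: [0.0, 0.987, 0.162, 0.0]
ft_force: [-0.1, -1.5, 0.0]
grip_width: 0.0
grip_force: 0.0
```

```bash
python3 -c "
from h import *
levangle();pegangle()
larc([.66],[-20],106)
c=robot.capture('top')
q=c['img'][140:275,265:445,::-1];cv2.imwrite('pics/t7.png',cv2.resize(q,None,fx=4.4,fy=4.4,interpolation=2))"
```

```text
lever 0.55 err 0.4 area 66
[([387.6, 269.0], 70)]
dial deg 146 err px 0.2
[477.4 180.2 225.3] 18.5 18.6333 [0.4 0.1 0.1]
0.66 -20 [-0.002, 1.052, 0.596, 0.004]
```

View pics/t7.png

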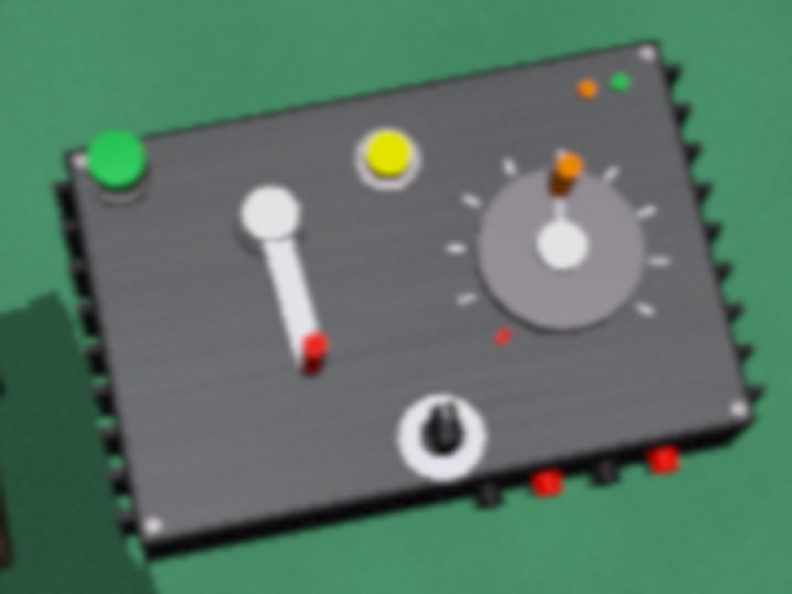

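The handle is back at (315,345), where it started in the second notch. The dial line is on the fifth tick, and the knob and jar look unchanged.

```bash
python3 -c "
from workcell import robot
print(robot.job_done())"
```

```text
the job is handed in; nothing more can be done
None
```

The job is done and handed in at about 19 s: the lever was released fully, the dial went to its stop and then five clicks clockwise, and the lever is caught in its second notch; the trim knob and jar look unmoved in the last picture.

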